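Put stray desk supplies back with their kind

TASK

Put the four stray supplies away in the light grey tray, each in the compartment that already holds one of its kind: the eraser flat on the tray floor in the eraser's compartment, the rubber stamp standing upright on the floor in the stamp's, and both flat tins stacked squarely on the tin, one on the other. The carton of staples and the loose wooden cabinet knob have no twin in the tray: leave them where they are, and do not shift what already lies in the tray.

Things in the scene. Friction and masses are not known exactly. Their poses are not given: they have to be found in the camera images.
- tray: Light grey open tray fixed to the table, 128 (x) x 256 (y) x 22 high; walls and floor 4 thick. Two dividers 19 high make three equal compartments along y, each 120 (x) x 80 (y) inside, centres at y = -84, 0, +84. Origin: centre of underside; x points to the far long side, away from the robot. Each holds one thing near its far side; the nearer half is free.
- tray_eraser: Small pink block eraser, 19 (x) x 48 (y) x 11 high. Origin: centre of underside, z up. Already in the tray, mid-width of any one of its compartments, 34 mm toward tray +x from the compartment's centre, axes parallel to the tray's; loose, leave as it is. Marks its kind's compartment.
- tray_stamp: Brown wooden rubber stamp: base block 28 (x) x 64 (y) x 18 high, an upright turned knob on its middle up to 28 across, top 69 above the underside; take the knob 45 to 55 up. Origin: centre of underside, z up. Already in the tray, mid-width of any one of its compartments, 34 mm toward tray +x from the compartment's centre, axes parallel to the tray's; loose, leave as it is. Marks its kind's compartment.
- tray_tin: Flat green tin with rounded corners and a fixed lid, 48 (x) x 64 (y) x 16 high. Origin: centre of underside, z up. Already in the tray, mid-width of any one of its compartments, 34 mm toward tray +x from the compartment's centre, axes parallel to the tray's; loose, leave as it is. Marks its kind's compartment. Its lid is flat; stacked tins rise 16 mm each.
- eraser: Small pink block eraser, 19 (x) x 48 (y) x 11 high. Origin: centre of underside, z up. Stray, on the table outside the tray at the start, turned up to 0.6 rad from the world axes; belongs in the tray.
- stamp: Brown wooden rubber stamp: base block 28 (x) x 64 (y) x 18 high, an upright turned knob on its middle up to 28 across, top 69 above the underside; take the knob 45 to 55 up. Stands upright. Origin: centre of underside, z up. Stray, on the table outside the tray at the start, turned up to 0.6 rad from the world axes; belongs in the tray.
- tin_a: Flat green tin with rounded corners and a fixed lid, 48 (x) x 64 (y) x 16 high. Origin: centre of underside, z up. Stray, on the table outside the tray at the start, turned up to 0.6 rad from the world axes; belongs in the tray. One of two equal stray tins.
- tin_b: Flat green tin with rounded corners and a fixed lid, 48 (x) x 64 (y) x 16 high. Origin: centre of underside, z up. Stray, on the table outside the tray at the start, turned up to 0.6 rad from the world axes; belongs in the tray. The other of two equal stray tins.
- cabinet_knob: Loose turned wooden cabinet knob standing on its round foot, 37 across, 45 high: like the stamp's handle but with no block under it. Origin: centre of underside, z up. Stands among the strays, does not belong in the tray: leave it alone.
- staple_carton: Oblong red carton of staples, square edges, 45 (x) x 110 (y) x 22 high, a longer look-alike of the tins. Origin: centre of underside, z up. To the right of the tray, toward the computer; does not belong in the tray: leave it alone. (The computer, 426 high, has its near face from world (0.60, -0.10) to (0.49, -0.27); pass in front of it.)
Not all that is in view belongs to the job. What is shaped like the tray_tin but turquoise is not meant.

How it is judged:
By the outcome, as a careful person would: the job done as asked, in the order asked, and still so for the second after the job is handed in, with the robot touching nothing.
It also fails if it takes over 118 s, if anything falls off the work surface, if the arm or the gripper's body presses on something with over 40 N, if the wrist force passes 120 N, or if a joint passes its speed limit or range.

ROBOT

A 7-joint arm with a two-finger parallel gripper is mounted at the origin on a cart in front of the work surface, level with it; the furniture and walls round the work are solid. World frame = base frame: x ahead of the robot, y to its left, z up, the work surface at z = 0. Lengths are in m, angles in rad, forces in N, time in s.
With the tool pointing down it reaches from about 0.4 to 0.9 m from the base axis. Payload 5.5 kg.
Tool frame: the origin (TCP) lies midway between the tips of the shut fingers; the grasp point (between the pads) lies 19 mm behind it (env.grip_point_offset is the distance from the TCP to the grasp point, in m); z points along the fingers, y is the direction in which the jaws open and shut (so a half turn about z gives the same grasp; the last joint's range is limited). The gripper opens to 85 mm and grips with 20 to 120 N. Pads are 22 mm wide; open, the fingers measure 114 mm over their backs; the gripper's body (76 mm by 85 mm) begins 54 mm behind the grasp point. The pads swing forward as they close: fully open they stand 13 mm farther back than shut.
Start: joints at [-0.945, 0.501, -0.427, 1.55, 0.221, 1.138, -0.21], TCP at [0.231, 0.608, 0.231] pointing down, gripper open.
Joint ranges: [-2.88, 2.88], [-0.31, 2.03], [-1.54, 1.56], [0.2, 2.42], [-1.41, 4.55], [0.19, 2.02], [-2.57, 2.57]. Speed limits (rad/s): [2.57, 2.57, 3.14, 3.14, 3.14, 3.14, 3.14].

INTERFACE

Orientations are given as a unit quaternion [w, x, y, z].
In Python, from plant import env gives the robot as it stands.
- The arm moves only by the tool servo_tool, never from a script. Its arguments are lists of equal length, an entry for each row: "claw": the opening, from 0 (shut) to 1 (fully open); "linear": the shift along the world's x, y, z in cm, a list of three; "rot": the turn, a rotation vector about the world's x, y, z in rad, a list of three. A call has 1 to 12 rows; each row is the pose to reach, as a shift and turn from the pose commanded when the call began; what a row does not reach only later rows make up. A row lasts 1/12 s, in which the tool goes at most 41.7 mm and 7.16 degrees, less where a joint would pass 70% of its speed; a pose out of reach is approached as far as the arm can. A call with a gripper value outside its range is refused whole. The fingers move at their own pace and stop on an object; "force" is the grip in N (left out, the last holds). Time passes only in rows, so rows that repeat a pose let the fingers close. It gives the time, the measured TCP pose, the force and the opening at its end, in the units of the state.
- env.get_obs(): the state, without advancing time (a new reading comes with each control period).
- env.get_image(name): name is "scene" or "top" or "wrist"; returns (picture, depth): 400x640x3 uint8, red, green, blue; 400x640 float32, m along the optical axis (not along the pixel's ray), 0 where there is no reading.
- env.camera_info(name): a dict with "mtx" (3x3 intrinsics, pixels), "rvec" (rotation vector, rad) and "tvec" (3), from world to camera coordinates, as OpenCV has them. Camera axes: x right, y down, z forward; pixel columns grow to the right and rows downward; lengths in m; the calibration is good to about 2 mm. A picture is of the moment at which its call begins: read the wrist's pose just before it. camera_info takes no time and is no camera call; for the wrist camera it gives the pose at the moment of the call.
- env.close_job(): hands the job in, once; it reports no verdict.
The state is a dict: "clock": time; "q": joint angles; "dq": joint speeds; "joint_efforts": joint torques, N m; "tcp_pos": TCP position; "eef_rot": TCP orientation; "ft_force": force on the tool from outside, world axes, zero at the start; "ft_torque": the same for the moment, N m; "gripper_width": finger opening in m.
Only numpy, scipy, OpenCV 4.12 (cv2) and the standard library are available. Lean on these libraries where they do the work, as an engineer would, in place of code of your own. Each camera call takes 0.05 s, during which the arm holds its last target.

## Working session

There is one attempt and no reset: what is moved stays moved. The work goes in short steps, Python scripts to look and compute and a tool call to move; the robot and the scene stay as the last step left them, time stands still between calls to the robot, and variables do not carry over. Pictures are saved under pics/ and viewed, and the job is handed in when it is done.

Besides the shell and the picture viewer there is one more tool, called after "Request:" as name(argument=value, ...), one argument or row to a line, values as JSON. servo_tool: Moves the arm, as the interface text tells. Its arguments: {"type":"object","properties":{"claw":{"type":"array"},"linear":{"type":"array"},"rot":{"type":"array"},"force":{"type":"number"}},"required":["claw","linear","rot"]}

```bash
ls; mkdir -p pics
python3 - <<'E'
from plant import env
import cv2
o=env.get_obs()
print(o)
for n in("scene","top","wrist"):
    im,d=env.get_image(n)
    cv2.imwrite(f"pics/{n}0.png",im[...,::-1])
    import numpy as np
    np.savez(f"pics/{n}0.npz",im=im,d=d,**env.camera_info(n))
    print(n,env.camera_info(n))
E
```

```text
pics
{'clock': 0.0, 'q': array([-0.94479231,  0.5018694 , -0.42679321,  1.55147898,  0.22080065,
        1.138287  , -0.21028811]), 'dq': array([-0.00013712, -0.00317986, -0.00157489,  0.00072076,  0.0003979 ,
        0.00157168, -0.00060984]), 'joint_efforts': array([ 1.98213825e-04, -5.69524384e+01, -5.81602201e+00, -2.80950987e+01,
        1.06590480e-02,  1.19197211e-02, -1.21110622e-05]), 'tcp_pos': array([0.23047021, 0.60701191, 0.23023395]), 'eef_rot': array([-2.14026470e-04,  1.80372000e-01,  9.83597965e-01, -9.68832373e-04]), 'ft_force': array([-0.10235675, -0.17567152, -0.45202631]), 'ft_torque': array([-0.00242533, -0.03047478,  0.00402867]), 'gripper_width': 0.08526482700744463}
scene {'mtx': array([[451.62652393,   0.        , 317.44269676],
       [  0.        , 451.62652393, 201.98514034],
       [  0.        ,   0.        ,   1.        ]]), 'rvec': array([ 0.16822476, -2.95880322,  0.90477636]), 'tvec': array([0.50669398, 0.0590246 , 1.11224488])}
top {'mtx': array([[485.56720172,   0.        , 317.79226556],
       [  0.        , 485.56720172, 205.74893222],
       [  0.        ,   0.        ,   1.        ]]), 'rvec': array([ 2.13795474, -2.12569013,  0.19265521]), 'tvec': array([0.04424053, 0.4976567 , 1.27261764])}
wrist {'mtx': array([[328.99828958,   0.        , 320.43177805],
       [  0.        , 328.99828958, 195.83716826],
       [  0.        ,   0.        ,   1.        ]]), 'rvec': array([-2.3565413 , -1.62632804, -0.26195119]), 'tvec': array([-0.64820495, -0.04162498,  0.38099218])}
```

View pics/scene0.png

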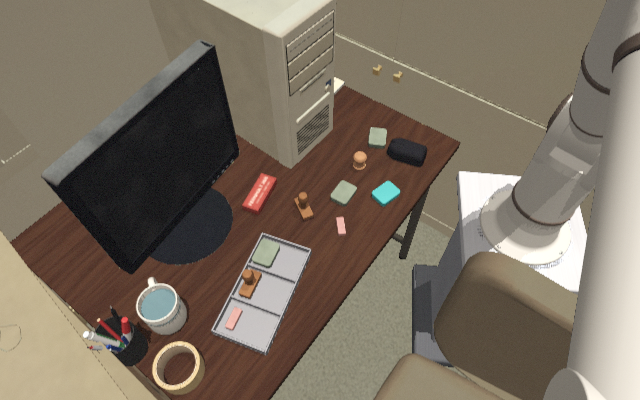

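View pics/top0.png

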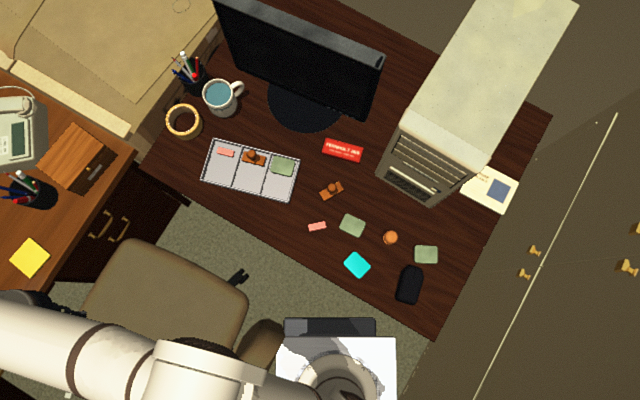

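View pics/wrist0.png

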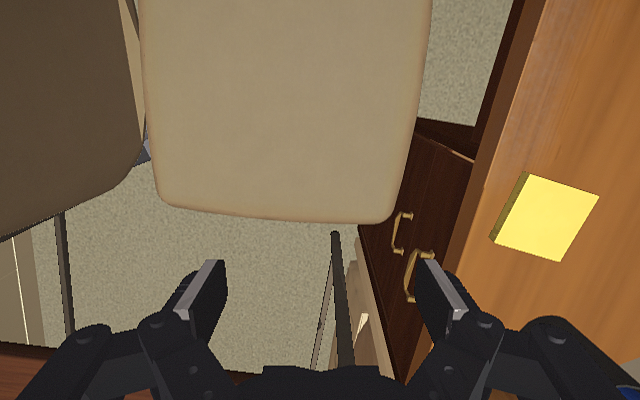

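The top view shows three sage-green tins: one in the tray at (283,165), strays at (351,225) and (426,254). The turquoise one at (357,265) is the decoy. The eraser is at (317,226), the stamp at (331,190), the cabinet knob at (390,237) and the carton at (342,150). Next I'll measure them.

```bash
cat > h.py <<'E'
import numpy as np, cv2
def load(n): 
    z=np.load(f"pics/{n}.npz"); return z
def cast(z,uv,h):
    """pixels -> world points on plane z=h"""
    uv=np.asarray(uv,float).reshape(-1,2)
    R,_=cv2.Rodrigues(z["rvec"]); t=z["tvec"].ravel()
    c=-R.T@t
    d=np.c_[uv,np.ones(len(uv))]@np.linalg.inv(z["mtx"]).T@R
    s=(h-c[2])/d[:,2]
    return c+d*s[:,None]
def deproj(z,u,v,dep):
    R,_=cv2.Rodrigues(z["rvec"]); t=z["tvec"].ravel()
    p=np.linalg.inv(z["mtx"])@np.array([u*dep,v*dep,dep])
    return R.T@(p-t)
def proj(z,P):
    return cv2.projectPoints(np.asarray(P,float).reshape(-1,1,3),z["rvec"],z["tvec"],z["mtx"],None)[0].reshape(-1,2)
def rect(z,mask,h):
    """min-area rect of mask contour cast on plane h: centre,size(short,long), yaw of long axis"""
    out=[]
    cs,_=cv2.findContours(mask.astype(np.uint8),cv2.RETR_EXTERNAL,cv2.CHAIN_APPROX_NONE)
    for c in cs:
        if cv2.contourArea(c)<25: continue
        P=cast(z,c.reshape(-1,2),h)[:,:2]
        (cx,cy),(w,hh),a=cv2.minAreaRect((P*1000).astype(np.float32))
        a=np.radians(a)
        if w>hh: w,hh=hh,w; 
        else: a+=np.pi/2
        a=(a-np.pi/2+np.pi/2)%np.pi-np.pi/2   # long-axis angle relative to +y
        m=c.reshape(-1,2).mean(0)
        out.append((m.round(0),np.round([cx,cy],1),np.round([w,hh],1),round(a,3)))
    return out
E
python3 - <<'E'
from h import *
for n in("top0","scene0"):
    z=load(n); im=z["im"]; d=z["d"]; hsv=cv2.cvtColor(im,cv2.COLOR_RGB2HSV)
    for uv in ([(283,165),(351,225),(426,254),(317,226),(331,190),(342,150),(226,153),(254,157),(357,265),(390,237)] if n=="top0" else [(265,253),(344,192),(377,137),(341,226),(304,200),(250,272),(233,319)]):
        print(n,uv,im[uv[1],uv[0]],hsv[uv[1],uv[0]],deproj(z,*uv,d[uv[1],uv[0]]).round(4))
    for nm,lo,hi,h in(("green",(40,25,90),(85,110,255),.016),("pink",(0,60,180),(12,150,255),.011),("brown",(5,130,70),(20,255,255),.018)):
        m=cv2.inRange(hsv,lo,hi)
        print(n,nm); [print("  ",*r) for r in rect(z,m,h) if 0.3<r[1][0]/1000<.95 and abs(r[1][1])<500 and r[2][1]<120]
im=load("top0")["im"][120:310,190:460,::-1]
cv2.imwrite("pics/topcrop.png",cv2.resize(im,None,fx=2.9,fy=2.9,interpolation=cv2.INTER_CUBIC))
E
```

```text
top0 (283, 165) [151 167 120] [ 40  72 167] [0.6163 0.1449 0.0221]
top0 (351, 225) [157 174 124] [ 40  73 174] [ 0.4487 -0.0444  0.0191]
top0 (426, 254) [154 170 120] [ 40  75 170] [ 0.3701 -0.2469  0.0227]
top0 (317, 226) [243 163 137] [  7 111 243] [0.4458 0.0489 0.0155]
top0 (331, 190) [157  84  34] [ 12 200 157] [0.5364 0.0121 0.0667]
top0 (342, 150) [239 120  85] [  7 164 239] [ 0.6626 -0.0206  0.0167]
top0 (226, 153) [246 167 138] [  8 112 246] [0.6511 0.3062 0.0182]
top0 (254, 157) [50 29  9] [ 15 209  50] [0.6279 0.2214 0.0612]
top0 (357, 265) [ 38 232 217] [ 88 213 232] [ 0.3398 -0.0602  0.0159]
top0 (390, 237) [235 152  73] [ 15 176 235] [ 0.4131 -0.1465  0.0471]
top0 green
   [426. 254.] [ 370.6 -246.2] [47.3 60.4] -0.077
   [352. 224.] [448.5 -47.4] [47.7 60.6] -0.425
   [282. 167.] [616.2 147.3] [48.5 61.1] -0.267
top0 pink
   [317. 226.] [447.2  50.4] [18.5 47.1] 0.205
   [225. 151.] [658.5 311.8] [19.5 47.7] -0.21
top0 brown
   [346. 279.] [301.  -32.1] [12.  62.2] -0.456
   [380. 268.] [ 331.  -121.8] [13.5 49.3] -0.338
   [337. 266.] [333.8 -13.1] [13.3 71. ] -0.457

[... 695 characters left out ...]
]
scene0 (341, 226) [239 186 174] [  6  69 239] [0.4455 0.0572 0.0124]
scene0 (304, 200) [106  70  50] [ 11 135 106] [0.5396 0.023  0.06  ]
scene0 (250, 272) [182 129  89] [ 13 130 182] [0.6286 0.2296 0.0722]
scene0 (233, 319) [238 185 171] [  6  72 238] [0.6553 0.3176 0.0175]
scene0 green
   [264. 253.] [616.1 150.7] [49.3 67. ] -0.26
   [344. 192.] [448.4 -41.2] [47.  61.2] -0.464
   [378. 136.] [ 370.7 -241.4] [46.5 62.1] -0.041
scene0 pink
   [233. 318.] [657.9 312.8] [17.4 46.9] -0.253
   [341. 225.] [446.8  53.5] [18.1 47.4] 0.214
   [259. 191.] [664.4 -24.5] [ 43.4 108. ] -0.271
scene0 brown
   [249. 282.] [641.6 231.1] [40.1 62.8] -0.216
   [303. 205.] [545.5  10.2] [41.4 81.1] 0.444
```

View pics/topcrop.png

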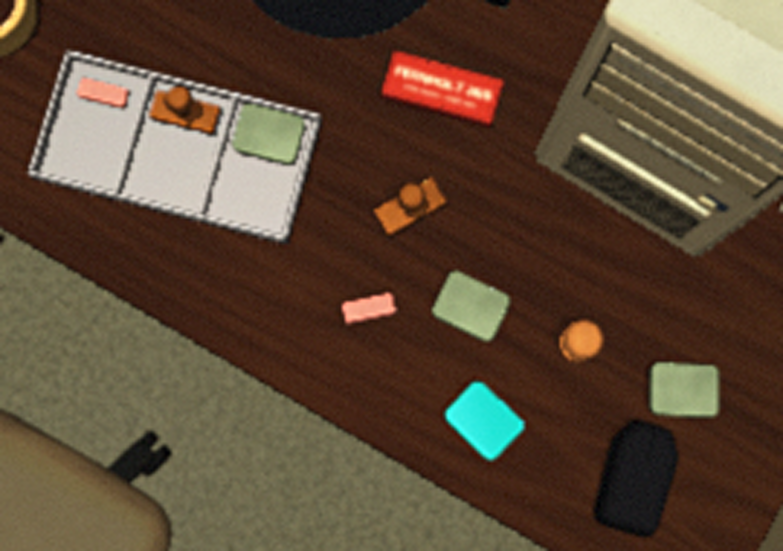

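The near things are clear: the tray's yaw is about -0.25, with eraser, stamp and tin compartments from left to right. I'll hover over the eraser first and measure with the wrist camera.

Request:
servo_tool(
  claw=[1,1,1,1,1,1,1,1,1,1,1,1],
  linear=[
    [1.5,-4,0],
    [3,-8,0],
    [4.5,-12,0],
    [6,-16,0],
    [7.5,-20,0],
    [9,-24,0],
    [10.5,-28,0],
    [12,-32,0],
    [13.5,-36,0],
    [15,-39,0],
    [16.5,-43,0],
    [18,-46,0],
  ],
  rot=[
    [0,0,-0.1],
    [0,0,-0.2],
    [0,0,-0.3],
    [0,0,-0.4],
    [0,0,-0.5],
    [0,0,-0.6],
    [0,0,-0.7],
    [0,0,-0.8],
    [0,0,-0.9],
    [0,0,-1.0],
    [0,0,-1.0],
    [0,0,-1.0],
  ],
  force=30,
)

```text
clock: 1.15
tcp_pos: [0.4106, 0.1447, 0.2314]
eef_rot: [0.0, 0.631, 0.776, -0.0]
ft_force: [0.1, -0.4, -0.1]
gripper_width: 0.0855
```

Request:
servo_tool(
  claw=[1,1,1,1,1,1],
  linear=[
    [0.5,-4,0],
    [1,-6,0],
    [1,-6,0],
    [1,-6,0],
    [1,-6,0],
    [1,-6,0],
  ],
  rot=[
    [0,0,0],
    [0,0,0],
    [0,0,0],
    [0,0,0],
    [0,0,0],
    [0,0,0],
  ],
)

```text
clock: 1.65
tcp_pos: [0.4203, 0.0891, 0.2312]
eef_rot: [-0.0, 0.629, 0.777, 0.0]
ft_force: [0.4, 0.1, 0.0]
gripper_width: 0.0852
```

```bash
cat > snap.py <<'E'
import sys,cv2,numpy as np
from plant import env
def snap(cam,name):
    o=env.get_obs(); ci=env.camera_info(cam)
    im,d=env.get_image(cam)
    cv2.imwrite(f"pics/{name}.png",im[...,::-1]); np.savez(f"pics/{name}.npz",im=im,d=d,**ci)
    return o
if __name__=="__main__":
    o=snap(sys.argv[1],sys.argv[2]); print(o["clock"],o["tcp_pos"].round(4),o["eef_rot"].round(3),o["q"].round(2),o["ft_force"].round(1),round(o["gripper_width"],4))
E
python3 snap.py wrist w1
python3 - <<'E'
from h import *
z=load("w1"); R=cv2.Rodrigues(z["rvec"])[0]; print((-R.T@z["tvec"].ravel()).round(3),R.round(2))
E
```

```text
1.65 [0.4203 0.0891 0.2312] [-0.     0.629  0.777  0.   ] [-0.29  0.07  0.02  2.08 -0.    0.98 -0.06] [0.4 0.1 0. ] 0.0852
[0.403 0.168 0.374] [[ 0.98  0.21 -0.  ]
 [ 0.2  -0.93  0.32]
 [ 0.07 -0.31 -0.95]]
```

View pics/w1.png

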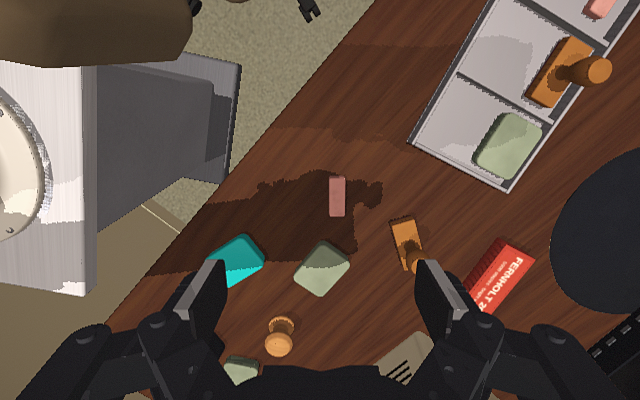

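The wrist view shows the eraser at (337,196), a tin at (322,269), the stamp at (407,240), and the tray at upper right with its tin (508,146), stamp (565,75) and eraser (600,8).

Run:
```python
from h import *
z=load("w1"); im=z["im"]; d=z["d"]; hsv=cv2.cvtColor(im,cv2.COLOR_RGB2HSV)
for uv in [(337,196),(322,265),(508,146),(405,235),(545,90),(595,70),(470,50),(440,130),(235,260)]:
    print(uv,hsv[uv[1],uv[0]],deproj(z,*uv,d[uv[1],uv[0]]).round(4))
for nm,lo,hi,h in(("green",(30,20,70),(70,110,255),.016),("pink",(0,50,120),(12,150,255),.011)):
    m=cv2.inRange(hsv,lo,hi); m=cv2.morphologyEx(m,cv2.MORPH_OPEN,np.ones((3,3)))
    print(nm)
    for hh in (h,h+.004): print(hh); [print("  ",*r) for r in rect(z,m,hh) if r[2][1]<90]
# depth-based height maps: points with z in bands
R=cv2.Rodrigues(z["rvec"])[0]; v,u=np.indices(d.shape)
P=(np.stack([u*d,v*d,d],-1)@np.linalg.inv(z["mtx"]).T-z["tvec"].ravel())@R
np.save("pics/P1.npy",P)
H=P[...,2]
def reg(c,r): return (np.hypot(P[...,0]-c[0],P[...,1]-c[1])<r)&(d>0)
for nm,c,r,lo,hi in(("eraser",(.447,.052),.05,.006,.015),("tin",(.448,-.044),.055,.012,.02),("stamp base",(.545,.012),.06,.012,.022),("stamp top",(.545,.012),.06,.06,.075),("traystamp",(.63,.23),.05,.060,.085),("traytin",(.616,.148),.055,.014,.026)):
    m=reg(c,r)&(H>lo)&(H<hi); Q=P[m]
    (cx,cy),(w,h),a=cv2.minAreaRect((Q[:,:2]*1000).astype(np.float32)); print(nm,len(Q),np.median(Q[:,2]).round(4),round(cx,1),round(cy,1),round(w,1),round(h,1),round(a,1))
```

```text
(337, 196) [  5 103 168] [0.4475 0.053  0.0107]
(322, 265) [ 34  47 113] [ 0.4489 -0.0368  0.0157]
(508, 146) [ 36  45 176] [0.6141 0.15   0.02  ]
(405, 235) [ 15 171 194] [0.5363 0.0249 0.0187]
(545, 90) [ 14 174 180] [0.6281 0.2118 0.0213]
(595, 70) [ 14 178 185] [0.6314 0.2298 0.0713]
(470, 50) [  9  19 179] [0.5467 0.2344 0.0045]
(440, 130) [  5  17 182] [0.5424 0.1502 0.0053]
(235, 260) [ 88 205 144] [ 0.3431 -0.0516  0.0169]
green
0.016
   [240. 371.] [ 373.3 -222.4] [41.6 42.9] -0.935
   [321. 270.] [448.9 -45.1] [49.3 63.4] -0.458
   [508. 145.] [616.1 149.2] [52.  63.8] -0.247
0.02
   [240. 371.] [ 373.6 -218. ] [41.1 42.4] -0.935
   [321. 270.] [448.4 -42.7] [48.8 62.7] -0.458
   [508. 145.] [613.7 149.4] [51.4 63.1] -0.247
pink
0.011
   [513. 267.] [684.1   8.4] [7.1 8.6] -1.36
   [496. 273.] [666.3  -5.3] [ 5.4 29.8] -0.31
   [337. 196.] [446.9  52.4] [17.8 49. ] 0.233
   [602.   6.] [656.7 295.2] [14.7 22.9] -1.361
0.015
   [513. 267.] [681.   10.1] [7.  8.5] -1.36
   [496. 273.] [663.4  -3.3] [ 5.3 29.5] -0.31
   [337. 196.] [446.4  53.7] [17.6 48.5] 0.233
   [602.   6.] [653.9 293.8] [14.5 22.7] -1.361
eraser 634 0.0108 447.6 52.4 18.6 47.3 12.4
tin 1753 0.0161 449.5 -45.1 63.5 48.9 63.6
stamp base 761 0.018 544.8 12.9 28.0 65.1 30.1
stamp top 176 0.0643 540.6 15.6 22.9 13.8 59.2
traystamp 848 0.0695 635.1 230.0 24.3 25.5 47.0
traytin 3770 0.02 613.2 155.0 97.5 68.7 75.2
```

Request:
servo_tool(
  claw=[0.5,0.5,0.5,0.5,0.5,0.5,0.5,0.5,0.5,0.5,0.5],
  linear=[
    [2.7,-3.4,-3],
    [2.7,-3.4,-7],
    [2.7,-3.4,-11],
    [2.7,-3.4,-14],
    [2.7,-3.4,-16],
    [2.7,-3.4,-18],
    [2.7,-3.4,-18],
    [2.7,-3.4,-18],
    [2.7,-3.4,-18],
    [2.7,-3.4,-18],
    [2.7,-3.4,-18],
  ],
  rot=[
    [0,0,0],
    [0,0,0],
    [0,0,0],
    [0,0,0],
    [0,0,0],
    [0,0,0],
    [0,0,0],
    [0,0,0],
    [0,0,0],
    [0,0,0],
    [0,0,0],
  ],
)

```text
clock: 2.62
tcp_pos: [0.4489, 0.0541, 0.0527]
eef_rot: [0.001, 0.63, 0.777, 0.001]
ft_force: [0.1, -0.9, 0.3]
gripper_width: 0.043
```

```bash
python3 snap.py wrist w2
```

```text
2.6167 [0.4489 0.0541 0.0527] [0.001 0.63  0.777 0.001] [-0.22  0.41  0.05  2.18 -0.04  0.56  0.06] [ 0.1 -0.9  0.3] 0.043
```

View pics/w2.png

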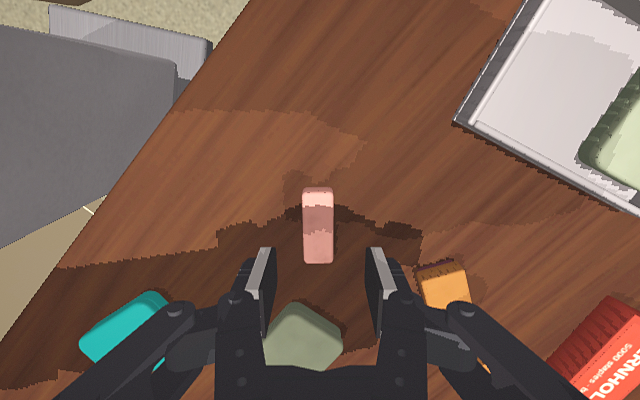

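The eraser is centred between the fingers at (317,225). Descending and gripping.

Request:
servo_tool(
  claw=[0.5,0.5,0.5,0.5,0.5,0.5,0,0,0,0,0,0],
  linear=[
    [0,-0.1,-2],
    [0,-0.1,-4],
    [0,-0.1,-4.9],
    [0,-0.1,-4.9],
    [0,-0.1,-4.9],
    [0,-0.1,-4.9],
    [0,-0.1,-4.9],
    [0,-0.1,-4.9],
    [0,-0.1,-4.9],
    [0,-0.1,-4.9],
    [0,-0.1,-4.9],
    [0,-0.1,-4.9],
  ],
  rot=[
    [0,0,0],
    [0,0,0],
    [0,0,0],
    [0,0,0],
    [0,0,0],
    [0,0,0],
    [0,0,0],
    [0,0,0],
    [0,0,0],
    [0,0,0],
    [0,0,0],
    [0,0,0],
  ],
  force=30,
)

```text
clock: 3.67
tcp_pos: [0.4484, 0.0528, 0.0032]
eef_rot: [0.001, 0.63, 0.777, 0.001]
ft_force: [-1.4, -1.0, 5.7]
gripper_width: 0.0179
```

Request:
servo_tool(
  claw=[0,0,0,0,0,0,0,0,0,0,0,0],
  linear=[
    [0,0,2],
    [0,0,5],
    [0,0,9],
    [0,0,12],
    [2,4,12],
    [4,8,12],
    [6,11,12],
    [8,14,12],
    [10,18,12],
    [12,21,12],
    [14,25,12],
    [15.6,27.2,12],
  ],
  rot=[
    [0,0,0],
    [0,0,0],
    [0,0,0],
    [0,0,0],
    [0,0,-0.1],
    [0,0,-0.2],
    [0,0,-0.3],
    [0,0,-0.4],
    [0,0,-0.466],
    [0,0,-0.466],
    [0,0,-0.466],
    [0,0,-0.466],
  ],
)

```text
clock: 4.67
tcp_pos: [0.6035, 0.3297, 0.1227]
eef_rot: [-0.001, 0.791, 0.612, 0.001]
ft_force: [0.5, 1.0, 0.0]
gripper_width: 0.0182
```

Request:
servo_tool(
  claw=[0,0,0],
  linear=[
    [0,0,0],
    [0,0,0],
    [0,0,0],
  ],
  rot=[
    [0,0,0],
    [0,0,0],
    [0,0,0],
  ],
)

```text
clock: 4.92
tcp_pos: [0.6032, 0.3236, 0.1219]
eef_rot: [0.0, 0.792, 0.61, -0.001]
ft_force: [0.4, -0.4, 0.2]
gripper_width: 0.018
```

```bash
python3 snap.py wrist w3;python3 snap.py scene s3
```

```text
4.9167 [0.6032 0.3236 0.1219] [ 0.     0.792  0.61  -0.001] [-0.6   0.64  0.1   1.55 -0.07  0.95 -0.74] [ 0.4 -0.4  0.2] 0.018
4.9667 [0.6033 0.3229 0.1221] [ 0.     0.793  0.61  -0.001] [-0.6   0.64  0.1   1.55 -0.07  0.95 -0.74] [ 0.6 -0.  -0.8] 0.018
```

View pics/w3.png

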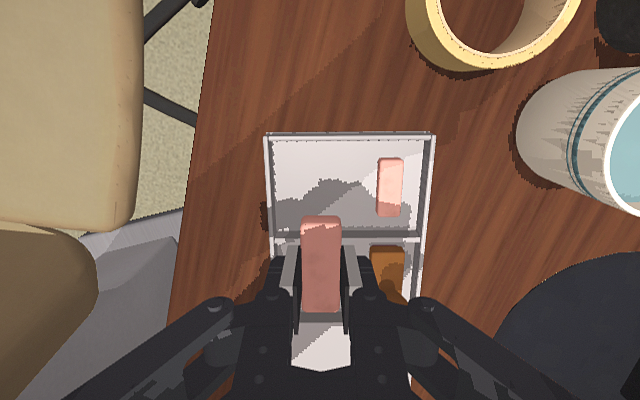

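The eraser is held at (321,262), and its twin lies in the compartment at (390,187). I'll refine the tray positions from this view.

```bash
cat >> h.py <<'E'
def cloud(z):
    d=z["d"];R=cv2.Rodrigues(z["rvec"])[0]; v,u=np.indices(d.shape)
    P=(np.stack([u*d,v*d,d],-1)@np.linalg.inv(z["mtx"]).T-z["tvec"].ravel())@R
    P[d==0]=np.nan; return P
def band(z,c,r,lo,hi,P=None,hs=None):
    P=cloud(z) if P is None else P
    m=(np.hypot(P[...,0]-c[0],P[...,1]-c[1])<r)&(P[...,2]>lo)&(P[...,2]<hi)
    if hs is not None:
        m&=cv2.inRange(cv2.cvtColor(z["im"],cv2.COLOR_RGB2HSV),*hs)>0
    m=cv2.morphologyEx(m.astype(np.uint8),cv2.MORPH_OPEN,np.ones((2,2)))>0
    Q=P[m]
    (cx,cy),(w,h),a=cv2.minAreaRect((Q[:,:2]*1000).astype(np.float32))
    if w>h: w,h=h,w; a-=90
    return dict(n=len(Q),z=round(float(np.median(Q[:,2])),4),c=(round(cx,1),round(cy,1)),s=(round(w,1),round(h,1)),yaw=round(float(np.radians((a+90)%180-90)),3))
GREEN=((30,20,60),(70,110,255)); PINK=((0,50,100),(12,150,255)); BROWN=((5,120,50),(22,255,255)); GREY=((0,0,90),(180,45,255))
E
python3 - <<'E'
from h import *
z=load("w3");P=cloud(z)
print("tray eraser",band(z,(.656,.312),.04,.008,.02,P,PINK))
print("held",band(z,(.604,.325),.045,.1,.16,P,PINK))
print("outer wall",band(z,(.60,.36),.12,.0205,.024,P,GREY))
E
```

```text
tray eraser {'n': 1426, 'z': nan, 'c': (658.2, 309.5), 's': (21.7, 52.8), 'yaw': -0.255}
held {'n': 3757, 'z': nan, 'c': (595.1, 273.8), 's': (33.9, 145.5), 'yaw': -0.307}
outer wall {'n': 1893, 'z': nan, 'c': (627.4, 312.6), 's': (100.0, 135.2), 'yaw': 1.318}
```

```bash
sed -i 's/np.ones((2,2))/np.ones((3,3))/' h.py
python3 - <<'E'
from h import *
z=load("w3");P=cloud(z)
print("tray eraser",band(z,(.656,.312),.04,.008,.02,P,PINK))
E
```

```text
tray eraser {'n': 1422, 'z': 0.0148, 'c': (657.5, 312.4), 's': (19.1, 48.1), 'yaw': -0.249}
```

Request:
servo_tool(
  claw=[0,0,0,0,0,0,0,0,0],
  linear=[
    [0.1,0.1,-3],
    [0.1,0.1,-6],
    [0.1,0.1,-8],
    [0.1,0.1,-9.5],
    [0.1,0.1,-10.5],
    [0.1,0.1,-11],
    [0.1,0.1,-11.3],
    [0.1,0.1,-11.3],
    [0.1,0.1,-11.3],
  ],
  rot=[
    [0,0,0],
    [0,0,0],
    [0,0,0],
    [0,0,0],
    [0,0,0],
    [0,0,0],
    [0,0,0],
    [0,0,0],
    [0,0,0],
  ],
)

```text
clock: 5.77
tcp_pos: [0.6055, 0.3261, 0.0105]
eef_rot: [0.0, 0.792, 0.61, 0.001]
ft_force: [-0.5, -0.6, -0.6]
gripper_width: 0.0181
```

Request:
servo_tool(
  claw=[0,0,0,0,0.4,0.4,0.4,0.4,0.4,0.4,0.4,0.4],
  linear=[
    [0,0,-0.2],
    [0,0,-0.3],
    [0,0,-0.3],
    [0,0,-0.3],
    [0,0,-0.3],
    [0,0,-0.3],
    [0,0,-0.3],
    [0,0,1],
    [0,0,4],
    [0,0,8],
    [0,0,12],
    [0,0,12],
  ],
  rot=[
    [0,0,0],
    [0,0,0],
    [0,0,0],
    [0,0,0],
    [0,0,0],
    [0,0,0],
    [0,0,0],
    [0,0,0],
    [0,0,0],
    [0,0,0],
    [0,0,0],
    [0,0,0],
  ],
)

```text
clock: 6.77
tcp_pos: [0.6102, 0.3284, 0.1399]
eef_rot: [0.001, 0.792, 0.61, 0.008]
ft_force: [1.5, 1.3, 1.9]
gripper_width: 0.034
```

```bash
python3 snap.py wrist w4;python3 - <<'E'
from h import *
z=load("w4");P=cloud(z)
print("tray eraser",band(z,(.6575,.312),.04,.008,.02,P,PINK))
print("eraser",band(z,(.605,.325),.04,.008,.03,P,PINK))
E
```

```text
6.7667 [0.6102 0.3284 0.1399] [0.001 0.792 0.61  0.008] [-0.6   0.62  0.1   1.54 -0.07  0.97 -0.74] [1.5 1.3 1.9] 0.034
tray eraser {'n': 1198, 'z': 0.0148, 'c': (657.5, 312.9), 's': (19.0, 47.3), 'yaw': -0.244}
eraser {'n': 1182, 'z': 0.0149, 'c': (605.4, 325.2), 's': (18.6, 47.8), 'yaw': -0.254}
```

View pics/w4.png

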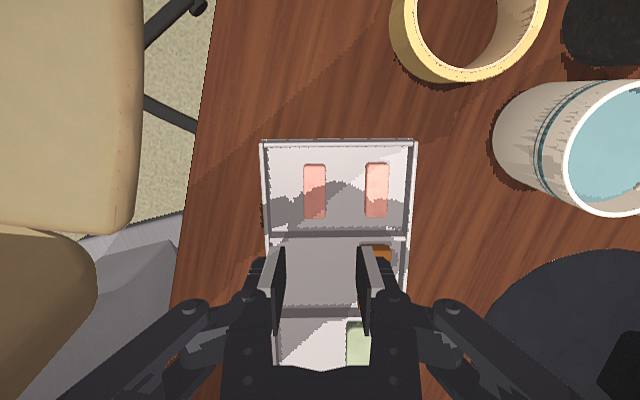

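The eraser lies flat beside its twin, at (315,190). Next is the stamp: I'll open, move over its knob and turn the jaws along the block's long axis.

Request:
servo_tool(
  claw=[0.7,0.7,0.7,0.7,0.7,0.7,0.7,0.7,0.7,0.7,0.7,0.7],
  linear=[
    [0,-2,2],
    [0,-5,3],
    [-1,-9,3],
    [-1.5,-13,3],
    [-2,-17,3],
    [-3,-21,3],
    [-4,-25,3],
    [-5,-29,3],
    [-6,-31.2,3],
    [-6,-31.2,3],
    [-6,-31.2,3],
    [-6,-31.2,3],
  ],
  rot=[
    [0,0,-0.1],
    [0,0,-0.2],
    [0,0,-0.3],
    [0,0,-0.4],
    [0,0,-0.5],
    [0,0,-0.6],
    [0,0,-0.7],
    [0,0,-0.8],
    [0,0,-0.8],
    [0,0,-0.8],
    [0,0,-0.8],
    [0,0,-0.8],
  ],
)

```text
clock: 7.82
tcp_pos: [0.5447, 0.0147, 0.1594]
eef_rot: [-0.0, 0.967, 0.254, 0.0]
ft_force: [0.7, 0.4, 0.0]
gripper_width: 0.0599
```

```bash
python3 snap.py wrist w5;python3 - <<'E'
from h import *
z=load("w5");P=cloud(z)
print("base",band(z,(.545,.013),.06,.013,.022,P,BROWN))
print("top",band(z,(.545,.013),.06,.06,.074,P,BROWN))
E
```

```text
7.8167 [0.5447 0.0147 0.1594] [-0.     0.967  0.254  0.   ] [-0.36  0.38  0.35  1.9  -0.17  0.88 -0.98] [0.7 0.4 0. ] 0.0599
base {'n': 1644, 'z': 0.0182, 'c': (545.9, 12.4), 's': (28.0, 64.3), 'yaw': 0.524}
top {'n': 710, 'z': 0.0665, 'c': (546.5, 12.6), 's': (21.4, 23.3), 'yaw': 0.507}
```

View pics/w5.png

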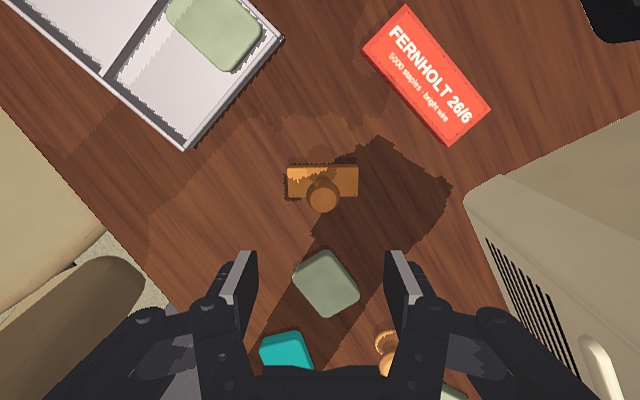

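The stamp stands at (322,185), well between the jaws; its centre agrees at (546,12.5). Descending to take the knob.

Request:
servo_tool(
  claw=[0.7,0.7,0.7,0.7,0.7,0.7,0.7,0.7,0.7],
  linear=[
    [0.1,-0.1,-3],
    [0.1,-0.1,-6],
    [0.1,-0.1,-9],
    [0.1,-0.1,-11],
    [0.1,-0.1,-12],
    [0.1,-0.1,-12.8],
    [0.1,-0.1,-12.8],
    [0.1,-0.1,-12.8],
    [0.1,-0.1,-12.8],
  ],
  rot=[
    [0,0,0],
    [0,0,0],
    [0,0,0],
    [0,0,0],
    [0,0,0],
    [0,0,0],
    [0,0,0],
    [0,0,0],
    [0,0,0],
  ],
)

```text
clock: 8.62
tcp_pos: [0.5469, 0.013, 0.0325]
eef_rot: [0.0, 0.967, 0.254, 0.001]
ft_force: [-1.0, 0.0, 0.5]
gripper_width: 0.0596
```

Request:
servo_tool(
  claw=[0,0,0,0,0,0,0,0],
  linear=[
    [0,0,0],
    [0,0,0],
    [0,0,0],
    [0,0,0],
    [0,0,0],
    [0,0,0],
    [0,0,0],
    [0,0,0],
  ],
  rot=[
    [0,0,0],
    [0,0,0],
    [0,0,0],
    [0,0,0],
    [0,0,0],
    [0,0,0],
    [0,0,0],
    [0,0,0],
  ],
  force=40,
)

```text
clock: 9.28
tcp_pos: [0.5463, 0.0131, 0.0322]
eef_rot: [-0.0, 0.967, 0.254, 0.001]
ft_force: [-0.9, 1.7, 6.8]
gripper_width: 0.024
```

Request:
servo_tool(
  claw=[0,0,0,0,0,0,0,0,0,0,0,0],
  linear=[
    [0,0,1],
    [0,0,3],
    [0,0,6],
    [0,0,9],
    [0,3,10],
    [0,6,10],
    [0.5,9,10],
    [1,12,10],
    [1.5,15,10],
    [2,18,10],
    [3,21,10],
    [3.5,23.1,10],
  ],
  rot=[
    [0,0,0],
    [0,0,0],
    [0,0,0],
    [0,0,-0.1],
    [0,0,-0.2],
    [0,0,-0.3],
    [0,0,-0.4],
    [0,0,-0.5],
    [0,0,-0.6],
    [0,0,-0.7],
    [0,0,-0.774],
    [0,0,-0.774],
  ],
)

```text
clock: 10.28
tcp_pos: [0.5807, 0.2476, 0.1318]
eef_rot: [-0.001, 0.991, -0.131, 0.0]
ft_force: [0.4, 0.2, -0.1]
gripper_width: 0.0243
```

Request:
servo_tool(
  claw=[0,0,0,0],
  linear=[
    [0,0,0],
    [0,0,0],
    [0,0,0],
    [0,0,0],
  ],
  rot=[
    [0,0,0],
    [0,0,0],
    [0,0,0],
    [0,0,0],
  ],
)

```text
clock: 10.62
tcp_pos: [0.5806, 0.2417, 0.1315]
eef_rot: [0.0, 0.991, -0.131, -0.0]
ft_force: [-0.5, 0.4, -0.7]
gripper_width: 0.0243
```

```bash
python3 snap.py wrist w6;python3 snap.py scene s6
python3 - <<'E'
from h import *
z=load("w6");P=cloud(z)
print("held base",band(z,(.581,.244),.06,.105,.13,P,BROWN))
z=load("s6");P=cloud(z)
print("held base",band(z,(.581,.244),.06,.095,.13,P,BROWN))
im=z["im"][150:350,160:360,::-1]
cv2.imwrite("pics/s6c.png",cv2.resize(im,None,fx=3,fy=3))
E
```

```text
10.6167 [0.5806 0.2417 0.1315] [ 0.     0.991 -0.131 -0.   ] [-0.79  0.58  0.48  1.71 -0.32  0.93 -2.02] [-0.5  0.4 -0.7] 0.0243
10.6667 [0.5807 0.2417 0.1315] [ 0.     0.991 -0.131 -0.   ] [-0.79  0.58  0.48  1.71 -0.32  0.93 -2.02] [-0.1  0.3 -0.6] 0.0242
held base {'n': 4267, 'z': 0.1174, 'c': (581.7, 241.0), 's': (26.1, 63.9), 'yaw': -0.245}
held base {'n': 227, 'z': 0.1181, 'c': (579.4, 244.8), 's': (28.5, 60.4), 'yaw': -0.259}
```

View pics/w6.png

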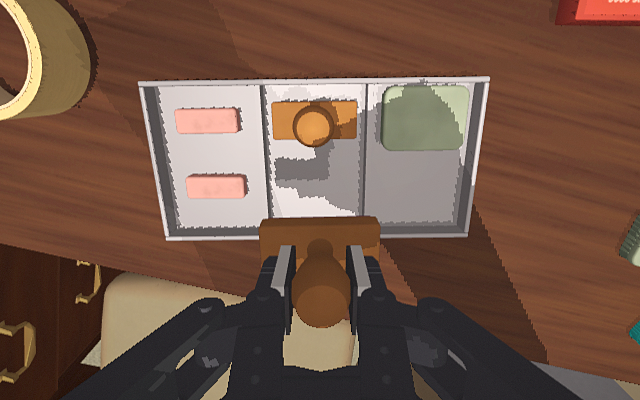

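View pics/s6c.png

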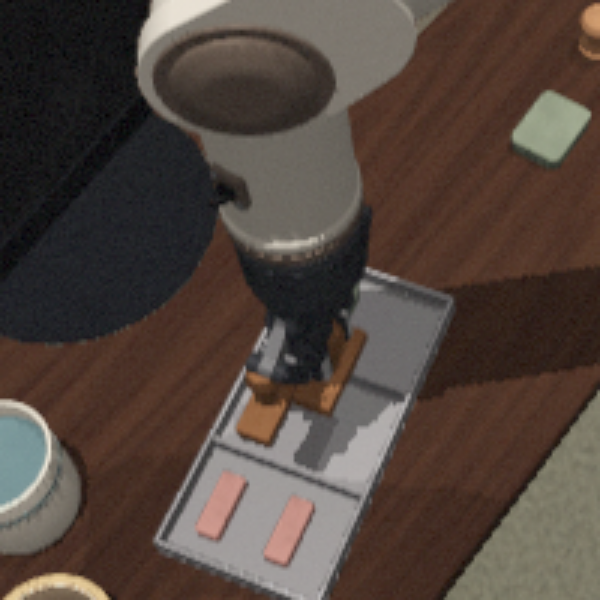

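Run:
```python
from h import *
z=load("w6");P=cloud(z)
print("traystamp base",band(z,(.636,.2305),.05,.018,.026,P,BROWN))
print("traystamp top",band(z,(.636,.2305),.05,.06,.078,P,BROWN))
print("tray tin",band(z,(.615,.149),.055,.015,.024,P,GREEN))
print("tray eraser",band(z,(.6575,.312),.04,.008,.02,P,PINK))
```

```text
traystamp base {'n': 1940, 'z': 0.0221, 'c': (637.0, 230.5), 's': (27.8, 63.4), 'yaw': -0.252}
traystamp top {'n': 1372, 'z': 0.0702, 'c': (637.2, 230.4), 's': (25.6, 25.8), 'yaw': 1.316}
tray tin {'n': 5308, 'z': 0.0202, 'c': (616.0, 149.4), 's': (48.1, 63.6), 'yaw': -0.24}
tray eraser {'n': 1556, 'z': 0.0147, 'c': (657.9, 311.6), 's': (19.1, 48.2), 'yaw': -0.234}
```

Request:
servo_tool(
  claw=[0,0,0,0,0,0,0,0,0,0,0],
  linear=[
    [0.1,0.3,-1],
    [0.1,0.3,-3],
    [0.1,0.3,-5],
    [0.1,0.3,-7],
    [0.1,0.3,-8],
    [0.1,0.3,-8.8],
    [0.1,0.3,-9.2],
    [0.1,0.3,-9.4],
    [0.1,0.3,-9.5],
    [0.1,0.3,-9.5],
    [0.1,0.3,-9.5],
  ],
  rot=[
    [0,0,0],
    [0,0,0],
    [0,0,0],
    [0,0,0],
    [0,0,0],
    [0,0,0],
    [0,0,0],
    [0,0,0],
    [0,0,0],
    [0,0,0],
    [0,0,0],
  ],
)

```text
clock: 11.63
tcp_pos: [0.5823, 0.247, 0.0372]
eef_rot: [-0.0, 0.991, -0.13, 0.001]
ft_force: [0.0, -0.2, 0.1]
gripper_width: 0.0244
```

Request:
servo_tool(
  claw=[0,0,0,0.55,0.55,0.55,0.55,0.55,0.55,0.55,0.55,0.55],
  linear=[
    [0,0,-0.1],
    [0,0,-0.1],
    [0,0,-0.1],
    [0,0,-0.1],
    [0,0,-0.1],
    [0,0,-0.1],
    [0,0,-0.1],
    [0,0,1],
    [0,0,4],
    [0,0,8],
    [0,0,11],
    [0,0,11],
  ],
  rot=[
    [0,0,0],
    [0,0,0],
    [0,0,0],
    [0,0,0],
    [0,0,0],
    [0,0,0],
    [0,0,0],
    [0,0,0],
    [0,0,0],
    [0,0,0],
    [0,0,0],
    [0,0,0],
  ],
)

```text
clock: 12.63
tcp_pos: [0.5863, 0.2478, 0.1542]
eef_rot: [-0.003, 0.991, -0.131, 0.005]
ft_force: [1.2, -0.1, 0.5]
gripper_width: 0.0469
```

```bash
python3 snap.py wrist w7
python3 - <<'E'
from h import *
z=load("w7");P=cloud(z)
print("traystamp base",band(z,(.637,.2305),.05,.018,.026,P,BROWN))
print("stamp base",band(z,(.583,.244),.035,.018,.026,P,BROWN))
print("stamp top",band(z,(.583,.244),.035,.06,.078,P,BROWN))
E
```

```text
12.6333 [0.5863 0.2478 0.1542] [-0.003  0.991 -0.131  0.005] [-0.8   0.56  0.49  1.69 -0.31  0.96 -2.03] [ 1.2 -0.1  0.5] 0.0469
traystamp base {'n': 1939, 'z': 0.0221, 'c': (619.5, 234.9), 's': (63.2, 63.5), 'yaw': 1.326}
stamp base {'n': 1697, 'z': 0.0221, 'c': (582.5, 247.0), 's': (27.7, 63.2), 'yaw': -0.242}
stamp top {'n': 890, 'z': 0.0701, 'c': (583.7, 246.8), 's': (23.4, 25.2), 'yaw': -0.261}
```

View pics/w7.png

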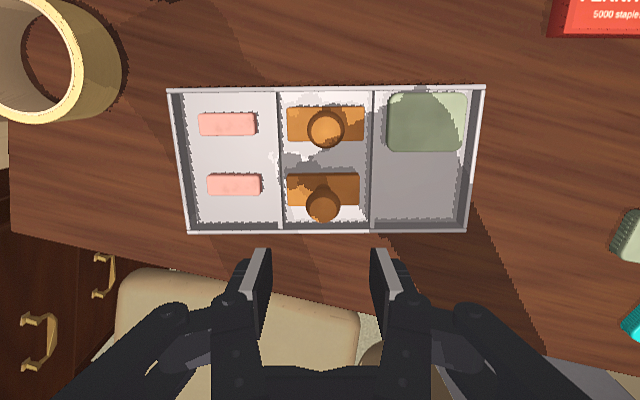

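The stamp stands upright beside its twin, at (323,190). Now tin A, the sage one beside where the eraser was, at (449,-45).

Request:
servo_tool(
  claw=[0.85,0.85,0.85,0.85,0.85,0.85,0.85,0.85,0.85,0.85,0.85,0.85],
  linear=[
    [-1,-2,1],
    [-2,-5,1],
    [-3,-8,1],
    [-5,-11,1],
    [-6,-14,1],
    [-8,-17,1],
    [-9,-20,1],
    [-11,-23,1],
    [-12,-26,1],
    [-13.4,-28,1],
    [-13.4,-29.1,1],
    [-13.4,-29.1,1],
  ],
  rot=[
    [0,0,0.12],
    [0,0,0.24],
    [0,0,0.36],
    [0,0,0.48],
    [0,0,0.6],
    [0,0,0.72],
    [0,0,0.84],
    [0,0,0.96],
    [0,0,1.08],
    [0,0,1.2],
    [0,0,1.3],
    [0,0,1.36],
  ],
)

```text
clock: 13.68
tcp_pos: [0.4459, -0.0475, 0.156]
eef_rot: [-0.0, 0.853, 0.522, -0.001]
ft_force: [0.7, 0.4, 0.1]
gripper_width: 0.0724
```

Request:
servo_tool(
  claw=[0.85,0.85,0.85,0.85],
  linear=[
    [0,0,-1],
    [0,0,-2],
    [0,0,-2],
    [0,0,-2],
  ],
  rot=[
    [0,0,0],
    [0,0,0],
    [0,0,0],
    [0,0,0],
  ],
)

```text
clock: 14.02
tcp_pos: [0.4465, -0.0437, 0.1349]
eef_rot: [-0.001, 0.853, 0.522, -0.001]
ft_force: [0.5, 0.4, -0.3]
gripper_width: 0.0727
```

```bash
python3 snap.py wrist w8
python3 - <<'E'
from h import *
z=load("w8");P=cloud(z)
print("tin",band(z,(.449,-.045),.05,.012,.02,P,GREEN))
E
```

```text
14.0167 [ 0.4465 -0.0437  0.1349] [-0.001  0.853  0.522 -0.001] [-0.26  0.26  0.33  2.14 -0.12  0.76 -0.32] [ 0.5  0.4 -0.3] 0.0727
tin {'n': 4078, 'z': 0.0162, 'c': (449.8, -45.2), 's': (47.4, 63.2), 'yaw': -0.443}
```

View pics/w8.png

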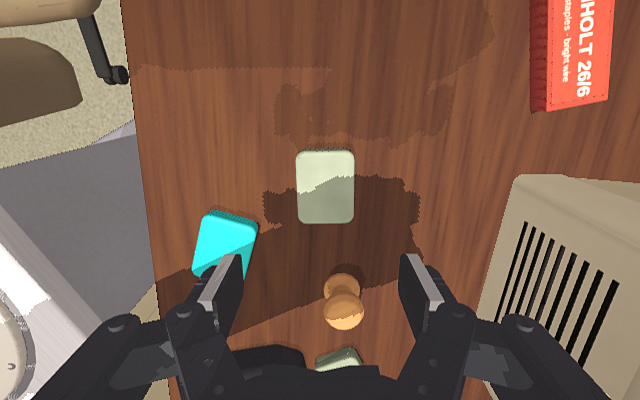

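Tin A is at (325,187), centred. I'll narrow the jaws so they stay clear of the turquoise decoy at (225,245), then descend.

Request:
servo_tool(
  claw=[0.72,0.72,0.72,0.72,0.72,0.72,0.72,0.72,0.72,0.72,0.72,0.72],
  linear=[
    [0.3,-0.2,-1],
    [0.3,-0.2,-3],
    [0.3,-0.2,-6],
    [0.3,-0.2,-9],
    [0.3,-0.2,-11],
    [0.3,-0.2,-12],
    [0.3,-0.2,-12.8],
    [0.3,-0.2,-13.1],
    [0.3,-0.2,-13.1],
    [0.3,-0.2,-13.1],
    [0.3,-0.2,-13.1],
    [0.3,-0.2,-13.1],
  ],
  rot=[
    [0,0,0.02],
    [0,0,0.02],
    [0,0,0.02],
    [0,0,0.02],
    [0,0,0.02],
    [0,0,0.02],
    [0,0,0.02],
    [0,0,0.02],
    [0,0,0.02],
    [0,0,0.02],
    [0,0,0.02],
    [0,0,0.02],
  ],
)

```text
clock: 15.07
tcp_pos: [0.4516, -0.0463, 0.0063]
eef_rot: [0.001, 0.848, 0.531, 0.001]
ft_force: [0.1, 0.2, -0.6]
gripper_width: 0.0615
```

Request:
servo_tool(
  claw=[0,0,0,0,0,0,0],
  linear=[
    [0,0,0],
    [0,0,0],
    [0,0,0],
    [0,0,0],
    [0,0,0],
    [0,0,0],
    [0,0,0],
  ],
  rot=[
    [0,0,0],
    [0,0,0],
    [0,0,0],
    [0,0,0],
    [0,0,0],
    [0,0,0],
    [0,0,0],
  ],
  force=40,
)

```text
clock: 15.65
tcp_pos: [0.4512, -0.0462, 0.0062]
eef_rot: [0.0, 0.848, 0.531, 0.001]
ft_force: [-1.3, 0.5, 9.2]
gripper_width: 0.0471
```

```bash
python3 snap.py wrist w9
python3 - <<'E'
from h import *
z=load("w9");P=cloud(z)
print("tin",band(z,(.449,-.045),.05,.012,.022,P,GREEN))
E
```

```text
15.65 [ 0.4512 -0.0462  0.0062] [0.    0.848 0.531 0.001] [-0.16  0.52  0.23  2.19 -0.26  0.46 -0.17] [-1.3  0.5  9.2] 0.0471
tin {'n': 12336, 'z': 0.0162, 'c': (451.6, -46.0), 's': (48.0, 63.2), 'yaw': -0.454}
```

View pics/w9.png

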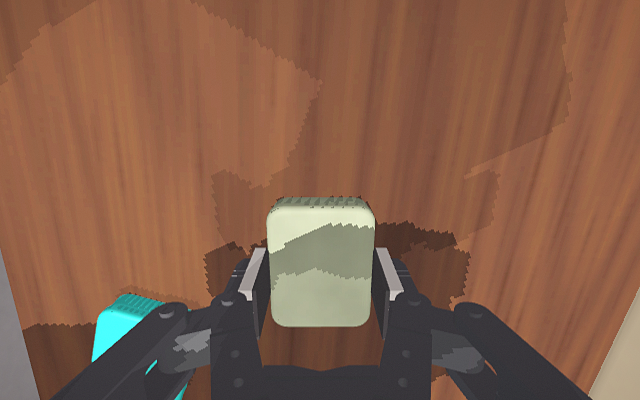

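Request:
servo_tool(
  claw=[0,0,0,0,0,0,0,0,0,0,0,0],
  linear=[
    [0,0,1],
    [0,0,3],
    [0,0,6],
    [0,0,9],
    [2,2,10],
    [4,5,10],
    [6,7.5,10],
    [8,10,10],
    [10,12.5,10],
    [12,15,10],
    [14.5,17.5,10],
    [16.4,19.5,10],
  ],
  rot=[
    [0,0,0],
    [0,0,0],
    [0,0,0],
    [0,0,0],
    [0,0,0.05],
    [0,0,0.1],
    [0,0,0.15],
    [0,0,0.205],
    [0,0,0.205],
    [0,0,0.205],
    [0,0,0.205],
    [0,0,0.205],
  ],
)

```text
clock: 16.7
tcp_pos: [0.6159, 0.1513, 0.1062]
eef_rot: [0.0, 0.788, 0.615, 0.001]
ft_force: [0.4, 1.3, -1.0]
gripper_width: 0.0472
```

Request:
servo_tool(
  claw=[0,0,0,0,0],
  linear=[
    [0,0,0],
    [0,0,0],
    [0,0,0],
    [0,0,0],
    [0,0,0],
  ],
  rot=[
    [0,0,0],
    [0,0,0],
    [0,0,0],
    [0,0,0],
    [0,0,0],
  ],
)

```text
clock: 17.12
tcp_pos: [0.614, 0.1471, 0.1055]
eef_rot: [0.0, 0.789, 0.614, -0.0]
ft_force: [-0.3, 0.2, -1.1]
gripper_width: 0.047
```

```bash
python3 snap.py wrist w10
python3 - <<'E'
from h import *
z=load("w10");P=cloud(z)
print("tin",band(z,(.616,.149),.06,.09,.14,P,GREEN))
print("traytin",band(z,(.616,.149),.06,.015,.024,P,GREEN))
print("tray eraser",band(z,(.6575,.312),.04,.008,.02,P,PINK))
E
```

```text
17.1167 [0.614  0.1471 0.1055] [ 0.     0.789  0.614 -0.   ] [-0.44  0.58  0.22  1.71 -0.16  0.86 -0.4 ] [-0.3  0.2 -1.1] 0.047
tin {'n': 12875, 'z': 0.1153, 'c': (614.1, 147.3), 's': (48.1, 64.1), 'yaw': -0.249}
traytin {'n': 2766, 'z': 0.0201, 'c': (620.0, 165.5), 's': (31.0, 48.0), 'yaw': 1.323}
tray eraser {'n': 0, 'z': nan, 'c': (0.0, 0.0), 's': (0.0, 0.0), 'yaw': 0.0}
  return _methods._mean(a, axis=axis, dtype=dtype,
  ret = ret.dtype.type(ret / rcount)
```

View pics/w10.png

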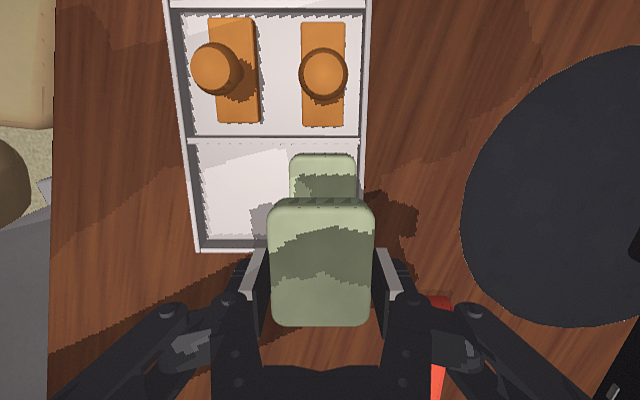

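Request:
servo_tool(
  claw=[0,0,0,0,0,0,0,0,0],
  linear=[
    [0.2,0.2,-1],
    [0.2,0.2,-3],
    [0.2,0.2,-4.5],
    [0.2,0.2,-5.5],
    [0.2,0.2,-6],
    [0.2,0.2,-6.5],
    [0.2,0.2,-6.5],
    [0.2,0.2,-6.5],
    [0.2,0.2,-6.5],
  ],
  rot=[
    [0,0,0],
    [0,0,0],
    [0,0,0],
    [0,0,0],
    [0,0,0],
    [0,0,0],
    [0,0,0],
    [0,0,0],
    [0,0,0],
  ],
)

```text
clock: 17.92
tcp_pos: [0.6173, 0.1508, 0.0411]
eef_rot: [0.0, 0.789, 0.615, 0.001]
ft_force: [-0.6, -0.1, -1.0]
gripper_width: 0.0472
```

```bash
python3 snap.py wrist w11
python3 - <<'E'
from h import *
z=load("w11");P=cloud(z)
print("tin",band(z,(.616,.149),.06,.04,.07,P,GREEN))
print("traytin",band(z,(.616,.149),.06,.015,.024,P,GREEN))
E
```

```text
17.9167 [0.6173 0.1508 0.0411] [0.    0.789 0.615 0.001] [-0.43  0.68  0.2   1.73 -0.18  0.76 -0.38] [-0.6 -0.1 -1. ] 0.0472
tin {'n': 12586, 'z': 0.0509, 'c': (617.6, 151.1), 's': (48.2, 63.2), 'yaw': -0.246}
traytin {'n': 908, 'z': 0.0197, 'c': (622.9, 177.6), 's': (7.1, 46.6), 'yaw': 1.355}
```

Request:
servo_tool(
  claw=[0,0,0,0,0,0,0,0],
  linear=[
    [-0.15,-0.15,-0.4],
    [-0.15,-0.15,-0.8],
    [-0.15,-0.15,-1.1],
    [-0.15,-0.15,-1.3],
    [-0.15,-0.15,-1.4],
    [-0.15,-0.15,-1.4],
    [-0.15,-0.15,-1.4],
    [-0.15,-0.15,-1.4],
  ],
  rot=[
    [0,0,0],
    [0,0,0],
    [0,0,0],
    [0,0,0],
    [0,0,0],
    [0,0,0],
    [0,0,0],
    [0,0,0],
  ],
)

```text
clock: 18.63
tcp_pos: [0.6148, 0.1491, 0.0266]
eef_rot: [-0.0, 0.789, 0.615, -0.0]
ft_force: [-2.8, -0.7, 5.5]
gripper_width: 0.0474
```

```bash
python3 snap.py wrist w12
python3 - <<'E'
from h import *
z=load("w12");P=cloud(z)
print("tin",band(z,(.616,.149),.06,.03,.05,P,GREEN))
E
```

```text
18.6333 [0.6148 0.1491 0.0266] [-0.     0.789  0.615 -0.   ] [-0.43  0.69  0.2   1.74 -0.19  0.73 -0.38] [-2.8 -0.7  5.5] 0.0474
tin {'n': 12415, 'z': 0.0364, 'c': (615.1, 149.1), 's': (48.2, 63.9), 'yaw': -0.249}
```

Request:
servo_tool(
  claw=[0.72,0.72,0.72,0.72,0.72,0.72,0.72,0.72,0.72],
  linear=[
    [0,0,0],
    [0,0,0],
    [0,0,0],
    [0,0,0],
    [0,0,1],
    [0,0,4],
    [0,0,8],
    [0,0,12],
    [0,0,12],
  ],
  rot=[
    [0,0,0],
    [0,0,0],
    [0,0,0],
    [0,0,0],
    [0,0,0],
    [0,0,0],
    [0,0,0],
    [0,0,0],
    [0,0,0],
  ],
)

```text
clock: 19.43
tcp_pos: [0.621, 0.1502, 0.1559]
eef_rot: [0.003, 0.789, 0.614, 0.007]
ft_force: [1.2, 0.2, 1.1]
gripper_width: 0.0614
```

```bash
python3 snap.py wrist w13
python3 - <<'E'
from h import *
z=load("w13");P=cloud(z)
print("tin",band(z,(.616,.149),.06,.03,.045,P,GREEN))
E
```

```text
19.4333 [0.621  0.1502 0.1559] [0.003 0.789 0.614 0.007] [-0.45  0.52  0.24  1.68 -0.15  0.94 -0.41] [1.2 0.2 1.1] 0.0614
tin {'n': 4067, 'z': 0.0363, 'c': (615.1, 149.0), 's': (48.1, 63.9), 'yaw': -0.247}
```

View pics/w13.png

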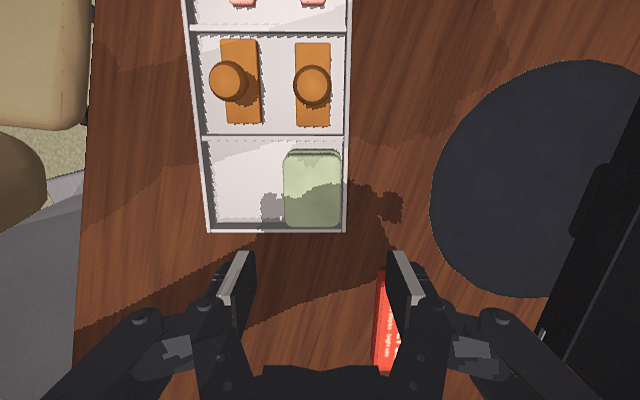

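Tin A is stacked on the tray tin at (312,188). Moving to hover over tin B.

Request:
servo_tool(
  claw=[1,1,1,1,1,1,1,1,1,1,1,1],
  linear=[
    [-2,-3,1],
    [-4,-6,2],
    [-6,-9,3],
    [-8,-12,3],
    [-10,-15,3],
    [-12,-18,3],
    [-14,-21,3],
    [-16,-24,3],
    [-18,-27,3],
    [-20,-30,3],
    [-21,-33,3],
    [-22,-35,3],
  ],
  rot=[
    [0,0,0],
    [0,0,0.1],
    [0,0,0.19],
    [0,0,0.19],
    [0,0,0.19],
    [0,0,0.19],
    [0,0,0.19],
    [0,0,0.19],
    [0,0,0.19],
    [0,0,0.19],
    [0,0,0.19],
    [0,0,0.19],
  ],
)

```text
clock: 20.48
tcp_pos: [0.3933, -0.2034, 0.1763]
eef_rot: [0.0, 0.728, 0.686, -0.0]
ft_force: [0.6, -0.7, 1.5]
gripper_width: 0.0854
```

Request:
servo_tool(
  claw=[1,1,1,1],
  linear=[
    [0,0,0],
    [0,0,0],
    [0,0,0],
    [0,0,0],
  ],
  rot=[
    [0,0,0],
    [0,0,0],
    [0,0,0],
    [0,0,0],
  ],
)

```text
clock: 20.82
tcp_pos: [0.3955, -0.1996, 0.1761]
eef_rot: [-0.0, 0.726, 0.687, 0.0]
ft_force: [0.1, 0.8, 0.4]
gripper_width: 0.0854
```

```bash
python3 snap.py wrist w14
python3 - <<'E'
from h import *
z=load("w14");P=cloud(z)
print("tin",band(z,(.371,-.244),.05,.012,.022,P,GREEN))
D=((0,0,0),(180,255,70))
zt=load("top0");Q=cloud(zt)
for lo,hi in((.01,.07),(.005,.02),(.02,.035),(.035,.06)):
  try: print("pouch w",band(z,(.30,-.22),.085,lo,hi,P,D)); print("pouch top",band(zt,(.30,-.22),.085,lo,hi,Q,D))
  except Exception as e: print(e)
E
```

```text
20.8167 [ 0.3955 -0.1996  0.1761] [-0.     0.726  0.687  0.   ] [ 0.05  0.18  0.39  2.12 -0.09  0.85  0.44] [0.1 0.8 0.4] 0.0854
tin {'n': 2775, 'z': 0.0161, 'c': (370.9, -245.4), 's': (47.2, 63.5), 'yaw': -0.054}
pouch w {'n': 6562, 'z': 0.0332, 'c': (291.7, -199.5), 's': (58.2, 100.3), 'yaw': 1.274}
pouch top {'n': 814, 'z': 0.0337, 'c': (289.4, -200.0), 's': (60.1, 100.8), 'yaw': 1.265}
pouch w {'n': 715, 'z': 0.0127, 'c': (304.1, -182.3), 's': (32.3, 106.2), 'yaw': 0.883}
pouch top {'n': 0, 'z': nan, 'c': (0.0, 0.0), 's': (0.0, 0.0), 'yaw': 0.0}
pouch w {'n': 5604, 'z': 0.0333, 'c': (291.1, -199.8), 's': (57.3, 99.2), 'yaw': 1.274}
pouch top {'n': 137, 'z': 0.0307, 'c': (291.7, -193.5), 's': (55.7, 100.3), 'yaw': 0.99}
pouch w {'n': 0, 'z': nan, 'c': (0.0, 0.0), 's': (0.0, 0.0), 'yaw': 0.0}
pouch top {'n': 0, 'z': nan, 'c': (0.0, 0.0), 's': (0.0, 0.0), 'yaw': 0.0}
  return _methods._mean(a, axis=axis, dtype=dtype,
  ret = ret.dtype.type(ret / rcount)
```

View pics/w14.png

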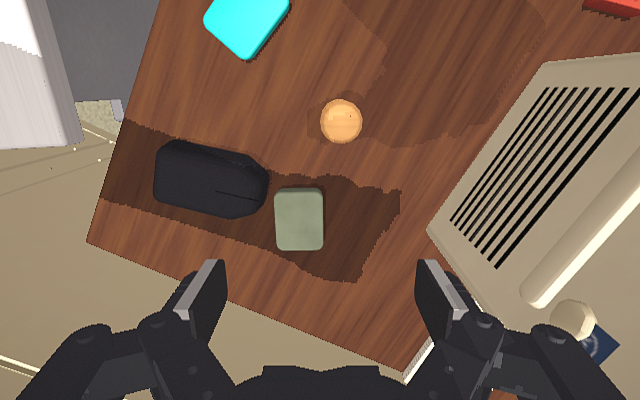

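Tin B is the sage tin at (299,218). The black pouch at (210,180) nearly touches its near edge, so I'll take it across its long way (64 mm). The jaws go along y, with the camera on the robot side to stay clear of the computer.

Request:
servo_tool(
  claw=[1,1,1,1,1,1,1,1,1,1,1,1],
  linear=[
    [0,0,0],
    [-0.5,-1,0],
    [-1,-2,0],
    [-1.5,-3,0],
    [-2,-4,0],
    [-2.5,-4.6,0],
    [-2.5,-4.6,0],
    [-2.5,-4.6,0],
    [-2.5,-4.6,0],
    [-2.5,-4.6,0],
    [-2.5,-4.6,0],
    [-2.5,-4.6,0],
  ],
  rot=[
    [0,0,0.12],
    [0,0,0.24],
    [0,0,0.36],
    [0,0,0.48],
    [0,0,0.6],
    [0,0,0.72],
    [0,0,0.84],
    [0,0,0.96],
    [0,0,1.08],
    [0,0,1.2],
    [0,0,1.32],
    [0,0,1.42],
  ],
)

```text
clock: 21.87
tcp_pos: [0.3707, -0.2457, 0.1762]
eef_rot: [-0.0, 0.1, 0.995, 0.0]
ft_force: [0.0, -0.5, 0.3]
gripper_width: 0.085
```

Request:
servo_tool(
  claw=[1,1,1,1,1],
  linear=[
    [0,0,0],
    [0,0,0],
    [0,0,0],
    [0,0,0],
    [0,0,0],
  ],
  rot=[
    [0,0,0.1],
    [0,0,0.15],
    [0,0,0.15],
    [0,0,0.15],
    [0,0,0.15],
  ],
)

```text
clock: 22.28
tcp_pos: [0.3704, -0.2463, 0.1762]
eef_rot: [-0.0, 0.029, 1.0, 0.0]
ft_force: [-0.1, 0.1, 0.3]
gripper_width: 0.0855
```

```bash
python3 snap.py wrist w15
python3 - <<'E'
from h import *
z=load("w15");P=cloud(z)
print("tin",band(z,(.371,-.244),.05,.012,.022,P,GREEN))
E
```

```text
22.2833 [ 0.3704 -0.2463  0.1762] [-0.     0.029  1.     0.   ] [ 0.31  0.18  0.24  2.12 -0.05  0.85  2.09] [-0.1  0.1  0.3] 0.0855
tin {'n': 3169, 'z': 0.016, 'c': (370.4, -246.3), 's': (48.1, 62.6), 'yaw': -0.035}
```

View pics/w15.png

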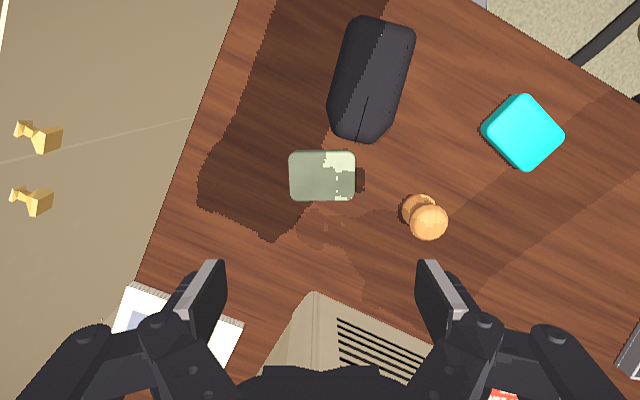

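Tin B at (322,176) is centred, and both finger paths are clear of the pouch and knob. Descending.

Request:
servo_tool(
  claw=[0.95,0.95,0.95,0.95,0.95,0.95,0.95,0.95,0.95,0.95,0.95],
  linear=[
    [0,0,-3],
    [0,0,-6],
    [0,0,-9],
    [0,0,-12],
    [0,0,-14],
    [0,0,-15.5],
    [0,0,-16.5],
    [0,0,-17],
    [0,0,-17.2],
    [0,0,-17.2],
    [0,0,-17.2],
  ],
  rot=[
    [0,0,0.01],
    [0,0,0.01],
    [0,0,0.01],
    [0,0,0.01],
    [0,0,0.01],
    [0,0,0.01],
    [0,0,0.01],
    [0,0,0.01],
    [0,0,0.01],
    [0,0,0.01],
    [0,0,0.01],
  ],
)

```text
clock: 23.25
tcp_pos: [0.3708, -0.2472, 0.005]
eef_rot: [0.001, 0.024, 1.0, -0.0]
ft_force: [-0.2, 0.1, 0.6]
gripper_width: 0.0811
```

Request:
servo_tool(
  claw=[0,0,0,0,0,0,0],
  linear=[
    [0,0,-0.2],
    [0,0,-0.2],
    [0,0,-0.2],
    [0,0,-0.2],
    [0,0,-0.2],
    [0,0,-0.2],
    [0,0,-0.2],
  ],
  rot=[
    [0,0,0],
    [0,0,0],
    [0,0,0],
    [0,0,0],
    [0,0,0],
    [0,0,0],
    [0,0,0],
  ],
  force=40,
)

```text
clock: 23.83
tcp_pos: [0.3708, -0.2471, 0.0032]
eef_rot: [0.001, 0.024, 1.0, -0.0]
ft_force: [-0.7, 0.8, 6.4]
gripper_width: 0.0621
```

```bash
python3 snap.py wrist w16
python3 - <<'E'
from h import *
z=load("w16");P=cloud(z)
print("tin",band(z,(.371,-.245),.05,.012,.022,P,GREEN))
E
```

```text
23.8333 [ 0.3708 -0.2471  0.0032] [ 0.001  0.024  1.    -0.   ] [ 0.39  0.51  0.16  2.2  -0.18  0.44  2.22] [-0.7  0.8  6.4] 0.0621
tin {'n': 12274, 'z': 0.0161, 'c': (370.7, -247.9), 's': (49.6, 62.7), 'yaw': -0.048}
```

View pics/w16.png

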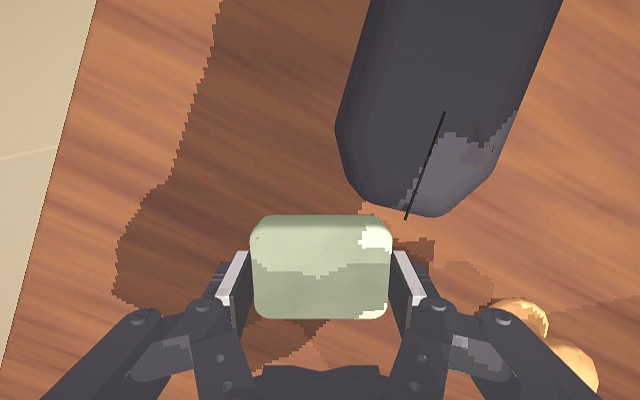

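Request:
servo_tool(
  claw=[0,0,0,0,0,0,0,0,0,0,0,0],
  linear=[
    [0,0,1],
    [0,0,3],
    [0,0,6],
    [0,0,9],
    [0,1,12],
    [0.5,4,13],
    [1,8,13],
    [2,12,13],
    [4,15.5,13],
    [6,19,13],
    [8,22,13],
    [10,25,13],
  ],
  rot=[
    [0,0,0],
    [0,0,0],
    [0,0,0],
    [0,0,0],
    [0,0,0],
    [0,0,-0.05],
    [0,0,-0.1],
    [0,0,-0.15],
    [0,0,-0.2],
    [0,0,-0.2],
    [0,0,-0.2],
    [0,0,-0.2],
  ],
)

```text
clock: 24.88
tcp_pos: [0.4707, 0.0053, 0.1334]
eef_rot: [0.001, 0.123, 0.992, 0.0]
ft_force: [0.2, 0.0, -0.5]
gripper_width: 0.0619
```

Request:
servo_tool(
  claw=[0,0,0,0,0,0,0,0,0,0],
  linear=[
    [2,3,0],
    [5,5,0],
    [8,8,0],
    [11,11,0],
    [13.5,14,0],
    [14.4,14.6,0],
    [14.4,14.6,0],
    [14.4,14.6,0],
    [14.4,14.6,0],
    [14.4,14.6,0],
  ],
  rot=[
    [0,0,0],
    [0,0,0],
    [0,0,0],
    [0,0,0],
    [0,0,0],
    [0,0,0],
    [0,0,0],
    [0,0,0],
    [0,0,0],
    [0,0,0],
  ],
)

```text
clock: 25.72
tcp_pos: [0.6132, 0.1471, 0.1325]
eef_rot: [-0.0, 0.125, 0.992, -0.001]
ft_force: [-0.8, 1.0, -1.1]
gripper_width: 0.062
```

```bash
python3 snap.py wrist w17
python3 - <<'E'
from h import *
z=load("w17");P=cloud(z)
print("tin",band(z,(.615,.149),.06,.1,.18,P,GREEN))
print("stack",band(z,(.615,.149),.06,.03,.045,P,GREEN))
E
```

```text
25.7167 [0.6132 0.1471 0.1325] [-0.     0.125  0.992 -0.001] [-0.33  0.54  0.07  1.7  -0.04  0.91  1.08] [-0.8  1.  -1.1] 0.062
tin {'n': 13708, 'z': 0.1452, 'c': (612.7, 146.5), 's': (48.8, 62.8), 'yaw': -0.251}
stack {'n': 3873, 'z': 0.0363, 'c': (609.0, 150.1), 's': (37.5, 63.0), 'yaw': -0.246}
```

View pics/w17.png

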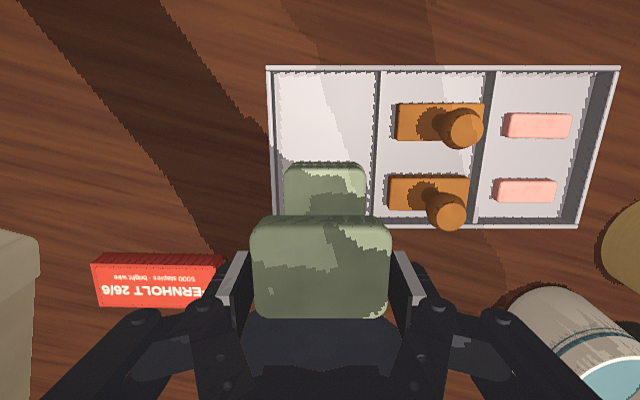

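Request:
servo_tool(
  claw=[0,0,0,0,0,0,0,0,0,0],
  linear=[
    [0.1,0.1,-1],
    [0.1,0.1,-3],
    [0.1,0.1,-5],
    [0.1,0.1,-6.5],
    [0.1,0.1,-7.4],
    [0.1,0.1,-7.8],
    [0.1,0.1,-7.8],
    [0.1,0.1,-7.8],
    [0.1,0.1,-7.8],
    [0.1,0.1,-7.8],
  ],
  rot=[
    [0,0,0],
    [0,0,0],
    [0,0,0],
    [0,0,0],
    [0,0,0],
    [0,0,0],
    [0,0,0],
    [0,0,0],
    [0,0,0],
    [0,0,0],
  ],
)

```text
clock: 26.6
tcp_pos: [0.616, 0.1504, 0.0555]
eef_rot: [0.001, 0.124, 0.992, 0.0]
ft_force: [0.3, -0.7, -0.2]
gripper_width: 0.0621
```

```bash
python3 snap.py wrist w18
python3 - <<'E'
from h import *
z=load("w18");P=cloud(z)
print("tin",band(z,(.615,.149),.06,.055,.08,P,GREEN))
print("stack",band(z,(.615,.149),.06,.03,.045,P,GREEN))
E
```

```text
26.6 [0.616  0.1504 0.0555] [0.001 0.124 0.992 0.   ] [-0.33  0.64  0.06  1.72 -0.05  0.77  1.08] [ 0.3 -0.7 -0.2] 0.0621
tin {'n': 13515, 'z': 0.0682, 'c': (615.5, 149.8), 's': (49.2, 63.0), 'yaw': -0.242}
stack {'n': 2025, 'z': 0.0361, 'c': (595.6, 153.7), 's': (10.3, 62.2), 'yaw': -0.231}
```

View pics/w18.png

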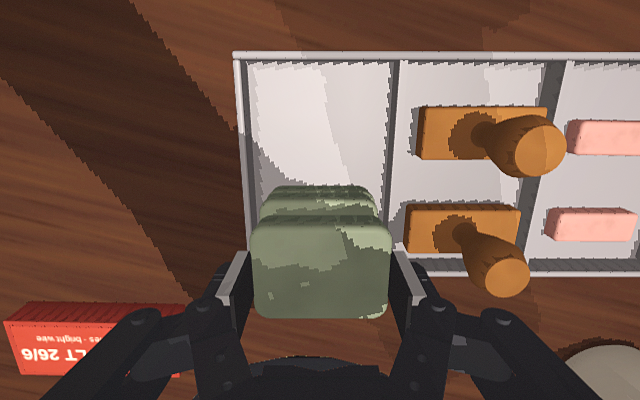

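Request:
servo_tool(
  claw=[0,0,0,0,0,0,0,0,0],
  linear=[
    [0,0,-0.4],
    [0,0,-0.8],
    [0,0,-1.1],
    [0,0,-1.3],
    [0,0,-1.5],
    [0,0,-1.6],
    [0,0,-1.6],
    [0,0,-1.6],
    [0,0,-1.6],
  ],
  rot=[
    [0,0,0],
    [0,0,0],
    [0,0,0],
    [0,0,0],
    [0,0,0],
    [0,0,0],
    [0,0,0],
    [0,0,0],
    [0,0,0],
  ],
)

```text
clock: 27.4
tcp_pos: [0.6148, 0.1501, 0.0397]
eef_rot: [-0.0, 0.124, 0.992, -0.0]
ft_force: [-6.4, -0.8, 11.7]
gripper_width: 0.062
```

```bash
python3 snap.py wrist w19
python3 - <<'E'
from h import *
z=load("w19");P=cloud(z)
print("tin",band(z,(.615,.149),.06,.045,.065,P,GREEN))
E
```

```text
27.4 [0.6148 0.1501 0.0397] [-0.     0.124  0.992 -0.   ] [-0.32  0.67  0.06  1.73 -0.05  0.75  1.08] [-6.4 -0.8 11.7] 0.062
tin {'n': 12949, 'z': 0.0525, 'c': (614.0, 149.5), 's': (48.7, 63.2), 'yaw': -0.241}
```

Contact at the right height: the top is at 52.5 mm against 52 expected, and the centre (614.0,149.5) is within about 1 mm. Releasing.

Request:
servo_tool(
  claw=[0,0.85,0.85,0.85,0.85,0.85,0.85,0.85,0.85,0.85,0.85],
  linear=[
    [0,0,0.1],
    [0,0,0.1],
    [0,0,0.1],
    [0,0,0.1],
    [0,0,0.1],
    [0,0,1],
    [0,0,4],
    [0,0,8],
    [0,0,12],
    [-3,0,12],
    [-6,0,12],
  ],
  rot=[
    [0,0,0],
    [0,0,0],
    [0,0,0],
    [0,0,0],
    [0,0,0],
    [0,0,0],
    [0,0,0],
    [0,0,0],
    [0,0,0],
    [0,0,0],
    [0,0,0],
  ],
)

```text
clock: 28.37
tcp_pos: [0.5585, 0.1506, 0.1625]
eef_rot: [0.004, 0.124, 0.992, 0.002]
ft_force: [-0.8, 1.2, -0.0]
gripper_width: 0.0729
```

Request:
servo_tool(
  claw=[0.85,0.85,0.85,0.85,0.85,0.85,0.85,0.85,0.85,0.85],
  linear=[
    [-2,-4,2],
    [-4,-8,4],
    [-6,-12,6],
    [-8,-16,6],
    [-9,-18,6],
    [-9,-18,6],
    [-9,-18,6],
    [-9,-18,6],
    [-9,-18,6],
    [-9,-18,6],
  ],
  rot=[
    [0,0,0],
    [0,0,0],
    [0,0,0],
    [0,0,0],
    [0,0,0],
    [0,0,0],
    [0,0,0],
    [0,0,0],
    [0,0,0],
    [0,0,0],
  ],
)

```text
clock: 29.2
tcp_pos: [0.4657, -0.0282, 0.2182]
eef_rot: [-0.0, 0.122, 0.993, 0.0]
ft_force: [-0.4, 0.1, -0.1]
gripper_width: 0.0723
```

```bash
python3 snap.py top t20; python3 snap.py scene s20;  python3 - <<'E'
from h import *
for n in("t20","s20"):
  z=load(n);P=cloud(z); G=((30,20,60),(70,110,255))
  for nm,c,r,lo,hi,hs in(("tin top",(.615,.149),.06,.044,.064,G),("stamp",(.583,.246),.03,.06,.085,BROWN),("tray stamp",(.637,.2305),.03,.06,.085,BROWN),("eraser",(.605,.325),.03,.008,.025,PINK),("tray eraser",(.6575,.312),.03,.008,.025,PINK)):
    try: print(n,nm,band(z,c,r,lo,hi,P,hs))
    except Exception as e: print(n,nm,e)
  im=z["im"]; im=im[110:310,150:450] if n[0]=="t" else im[120:370,180:430]
  cv2.imwrite(f"pics/{n}c.png",cv2.resize(im[...,::-1],None,fx=2.4,fy=2.4))
E
```

```text
29.2 [ 0.4657 -0.0282  0.2182] [-0.     0.122  0.993  0.   ] [-0.14  0.16  0.16  2.03 -0.03  0.96  1.36] [-0.4  0.1 -0.1] 0.0723
29.25 [ 0.4656 -0.0283  0.2181] [-0.     0.122  0.992  0.   ] [-0.14  0.16  0.16  2.03 -0.03  0.96  1.36] [ 0.  -0.2 -0.8] 0.0728
t20 tin top {'n': 389, 'z': 0.0535, 'c': (615.2, 148.9), 's': (49.2, 63.1), 'yaw': -0.245}
t20 stamp {'n': 68, 'z': 0.0704, 'c': (579.0, 246.1), 's': (20.1, 22.7), 'yaw': 0.139}
t20 tray stamp {'n': 67, 'z': 0.0698, 'c': (634.8, 228.9), 's': (21.2, 22.7), 'yaw': 1.522}
t20 eraser {'n': 120, 'z': 0.0156, 'c': (605.1, 322.9), 's': (19.4, 50.5), 'yaw': -0.271}
t20 tray eraser {'n': 117, 'z': 0.0148, 'c': (656.9, 310.7), 's': (19.3, 46.6), 'yaw': -0.247}
s20 tin top {'n': 518, 'z': 0.0533, 'c': (614.0, 151.0), 's': (47.6, 63.2), 'yaw': -0.248}
s20 stamp {'n': 97, 'z': 0.0701, 'c': (579.8, 250.9), 's': (18.5, 21.6), 'yaw': -1.367}
s20 tray stamp {'n': 99, 'z': 0.0695, 'c': (634.4, 234.4), 's': (20.0, 23.9), 'yaw': -1.369}
s20 eraser {'n': 198, 'z': 0.0155, 'c': (603.7, 326.8), 's': (18.9, 46.5), 'yaw': -0.272}
s20 tray eraser {'n': 191, 'z': 0.0155, 'c': (656.0, 313.9), 's': (18.5, 45.8), 'yaw': -0.257}
```

View pics/t20c.png

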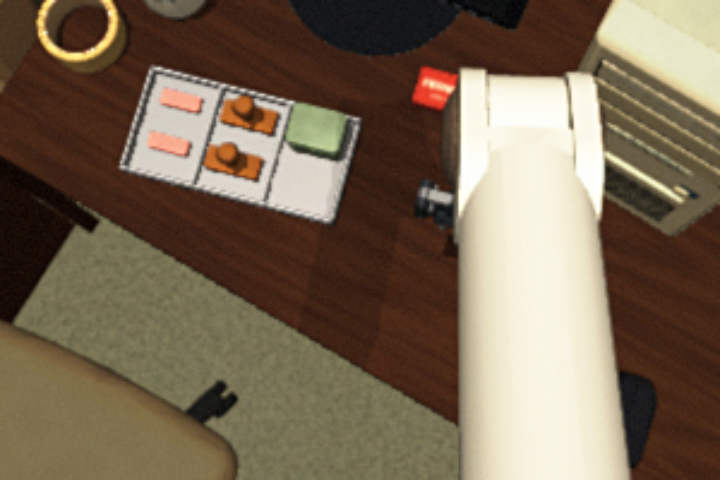

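View pics/s20c.png

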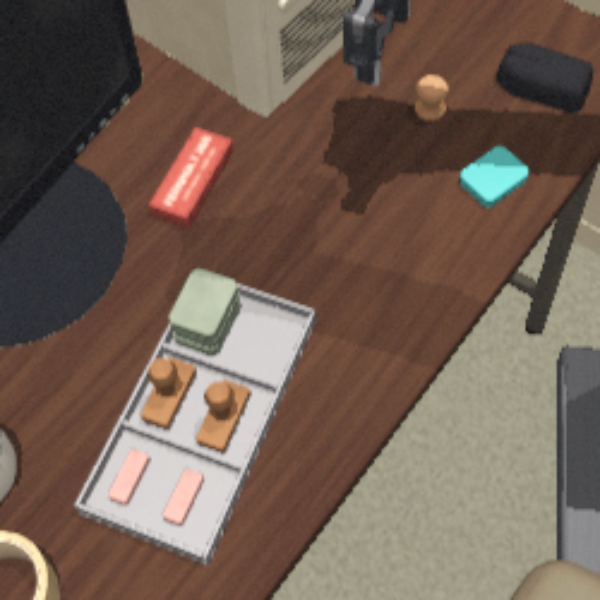

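Both views show everything in place: three tins stacked squarely, both stamps upright, both erasers flat. The carton, knob and turquoise tin look undisturbed, and the gripper is clear of everything.

```bash
python3 -c "
from plant import env
print(env.close_job())"
```

```text
the job is handed in; nothing more can be done
None
```

All four strays are in the tray and the job is handed in. I placed them in the order you listed: eraser, stamp, tin A, tin B. The arm finished at about 29 s of the 118 s allowed.

Last checks, from the top and scene cameras with the gripper well clear:

- **Eraser:** it lies flat beside its twin, with its top at about 15 mm as expected.
- **Stamp:** it stands upright in the stamp compartment, with the same knob height as its twin.
- **Tins:** the top tin reads (614–615, 149–151) mm against about (616, 149) for the tray tin. Its yaw matches the tray's at -0.25 rad, and its top is at 53 mm against 52 expected.
- **Already in the tray:** the eraser and stamp read the same as before, within about 1 to 4 mm. That is about the spread between the cameras. The tray tin was hidden under the stack at the end, so I did not measure it again.
- **Left alone:** the staple carton, cabinet knob and turquoise tin look undisturbed in the pictures, but I did not measure them again.

The highest contact force reported at the end of any move was about 13 N. No check failed.

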